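Fit the missing guide roller on the book-return conveyor

TASK

One of the four drive cups of the book-return conveyor has lost its guide roller. Take the spare roller from the wooden block, set it upright into the empty cup, turned so that its splines mesh, and push it fully home against the spring until its shoulder meets the cup. The job finishes while you hold it: finish with the gripper still on the roller, keeping it pressed down, and do not let go; leave the fitted rollers and the other things lying around where they are.

Things in the scene. Friction and masses are not known exactly. Their poses are not given: they have to be found in the camera images.
- spare: the spare guide roller, upright in the wooden block. Origin: on its axis at the shoulder, i.e. the drum's underside; z up. Dark rubber drum 48 mm diameter, 0 to 34 mm above the origin; on it a white grip bar 12 mm thick (along y), 32 mm long (along x), 34 to 66 mm above the origin. Fully home, the origin is level with the cup's top face. About 0.14 kg
- spare_tip (a point): centre of the lower end of the spare's steel stem, 22 mm below the shoulder. The stem has four splines: a cross with arms along the spare's x and y, each 10 mm wide and 13 mm from axis to end; their lower ends are rounded off (5 mm radius) as a lead-in. It fits a cup in any of four positions 90 degrees apart
- cup_row (a point): middle of the row of four cups, on the rail's top; cups 100 mm apart along the rail's y, in any order. In the empty cup a spring pin (12 mm round, steel) stands on the axis, its top 16 mm below the cup's mouth. It gives from 4 N on; a roller fully home has pushed it down 6 mm against 8.4 N. Left alone a roller stands 6 mm high
- cup_1: one of four identical drive cups: square block 50 x 50 mm on a round flange 68 mm wide, top face 36 mm above its origin. Origin: centre of the underside, z up; x and y run along the arms of the cross-shaped slot in the top (four spline grooves, arms 12.4 mm wide, reaching 14.7 mm from the axis, 28 mm deep). Each cup stopped at its own yaw. Three hold a fitted roller, one is empty, at any place in the row
- cup_2: another of the four drive cups, just like cup_1 (origin, axes and sizes the same); empty or holding a fitted roller
- cup_3: another of the four drive cups, just like cup_1 (origin, axes and sizes the same); empty or holding a fitted roller
- cup_4: another of the four drive cups, just like cup_1 (origin, axes and sizes the same); empty or holding a fitted roller
- roller_a: a fitted guide roller, shaped exactly like the spare (see spare), origin likewise; it stands fully home in one of the four cups, its shoulder resting on the cup
- roller_b: a fitted guide roller, shaped exactly like the spare (see spare), origin likewise; it stands fully home in one of the four cups, its shoulder resting on the cup
- roller_c: a fitted guide roller, shaped exactly like the spare (see spare), origin likewise; it stands fully home in one of the four cups, its shoulder resting on the cup
- spares_block: fixed wooden block, 70 x 150 x 50 mm (x, y, z), origin at the centre of its underside; two round wells 33 mm wide, 30 mm deep at y = -40 and +40 mm; the spare stands in the one at +40, its shoulder on the block's top
- rail: the conveyor, fixed: aluminium drive rail 90 x 460 mm, 30 mm high, origin at the centre of its underside, long side along y, carrying the four cups; the rubber belt bed (220 mm wide, 22 mm high) lies beyond it on the +x side
- book: a loose book lying on the belt bed, 130 x 190 x 28 mm, origin at the centre of its underside; bystander
- stamp: a loose wooden hand stamp standing on the table, 40 mm diameter, 76 mm high, origin at the centre of its underside; bystander
- screwdriver: a loose screwdriver lying on the table along its own x; bystander
Mind the look-alikes: they are no part of the job. Leave any red or yellow look-alike of the spare alone.

How it is judged:
By the outcome, as a careful person would: the job done as asked, in the order asked, and still so for the second after the job is handed in, while the arm keeps its last pose, push and grip.
It also fails if it takes over 35 s, if anything falls off the work surface, if the arm or the gripper's body presses on something with over 40 N, if the wrist force passes 120 N, or if a joint passes its speed limit or range.

ROBOT

A 6-joint arm with a two-finger parallel gripper is mounted at the origin on the work surface. World frame = base frame: x ahead of the robot, y to its left, z up, the work surface at z = 0. Lengths are in m, angles in rad, forces in N, time in s.
With the tool pointing down it reaches from about 0.275 to 0.825 m from the base axis. Payload 4.9 kg.
Tool frame: the origin (TCP) lies on the centre line of the jaws, within the pads' length; the fingertips stand 25 mm ahead of it and the grasp point (between the pads) lies 6 mm ahead of it; y points along the fingers, z is the direction in which the jaws open and shut, and the axes are right-handed (so a half turn about y gives the same grasp; the last joint's range is limited). The gripper opens to 85 mm and grips with 20 to 120 N. Pads are 22 mm wide; open, the fingers measure 114 mm over their backs; the gripper's body (76 mm by 85 mm) begins 54 mm behind the grasp point. The pads swing forward as they close: fully open they stand 13 mm farther back than shut.
Start: joints at [-1.414, 0.326, -0.193, 1.052, 0, 1.437], TCP at [0.158, -0.527, 0.219] pointing down, gripper open.
Joint ranges: [-2.65, 2.65], [-0.97, 1.79], [-1.3, 1.35], [-1.93, 2.1], [-1.47, 1.37], [-3.14, 3.14]. Speed limits (rad/s): [2.57, 2.57, 3.14, 3.14, 3.14, 3.14].

INTERFACE

Orientations are given as a unit quaternion [w, x, y, z].
In Python, from station import sense, read_camera, finish_job gives the robot as it stands.
- The arm moves only by the tool carry_out, never from a script. Its argument "targets" is a list of rows, each an object of numbers: "gripper": the closure, from -1 (fully open) to 1 (shut), so that 0 is half open; "x", "y", "z": the shift along the world's x, y, z in cm; "ax", "ay", "az": the turn, a rotation vector about the world's x, y, z in degrees. In form: [{"gripper": .., "x": .., "y": .., "z": .., "ax": .., "ay": .., "az": ..}, ...]. A call has 1 to 12 rows; each row shifts and turns the commanded pose from where the row before left it; what a row does not reach is not made up. A row lasts 1/12 s, in which the tool goes at most 41.7 mm and 7.16 degrees, less where a joint would pass 70% of its speed; a pose out of reach is approached as far as the arm can. A call is refused whole if a number of a shift passes 4.17 or a number of a turn 7.16, either way. A call with a gripper value outside its range is refused whole. The fingers move at their own pace and stop on an object; "newtons" is the grip in N (left out, the last holds). Time passes only in rows, so rows that do not move let the fingers close. It gives the time, the measured TCP pose, the force and the opening at its end, in the units of the state.
- sense(): the state, without advancing time (a new reading comes with each control period).
- read_camera(name): name is "scene" or "top"; returns a dict with "img" (384x512x3 uint8, red, green, blue), "vfov" (degrees; the focal length in pixels is half the picture's height over the tangent of half this angle, whatever the lens; pixels are square), "cx", "cy" (the principal point, pixels), "dist" ([k1, k2, p1, p2, k3] as OpenCV has them; the pictures are not rectified), "R" (3x3) and "t" (3): a world point X has camera coordinates R X + t. Camera axes: x right, y down, z forward; pixel columns grow to the right and rows downward; lengths in m; the calibration is good to about 2 mm. A picture is of the moment at which its call begins. There is no depth.
- finish_job(): hands the job in, once; it reports no verdict.
The state is a dict: "t": time; "qpos": joint angles; "joint_velocities": joint speeds; "joint_torque": joint torques, N m; "eef_pos": TCP position; "orientation": TCP orientation; "ft_force": force on the tool from outside, world axes, zero at the start; "wrist_torque": the same for the moment, N m; "opening": opening from 0.0 (shut) to 1.0 (fully open).
Only numpy, scipy, OpenCV 4.12 (cv2) and the standard library are available. Lean on these libraries where they do the work, as an engineer would, in place of code of your own. Each camera call takes 0.05 s, during which the arm holds its last target. There are 200 camera calls.

## Working session

There is one attempt and no reset: what is moved stays moved. The work goes in short steps, Python scripts to look and compute and a tool call to move; the robot and the scene stay as the last step left them, time stands still between calls to the robot, and variables do not carry over. Pictures are saved under pics/ and viewed, about 8 in all and at most 12, crops included, and the job is handed in when it is done.

Besides the shell and the picture viewer there is one more tool, called after "Emit:" as name([rows], argument=value, ...), one row to a line, values as JSON. carry_out: Moves the arm, as the interface text tells. Its arguments: {"type":"object","properties":{"targets":{"type":"array","items":{"type":"object","properties":{"gripper":{"type":"number"},"x":{"type":"number"},"y":{"type":"number"},"z":{"type":"number"},"ax":{"type":"number"},"ay":{"type":"number"},"az":{"type":"number"}}}},"newtons":{"type":"number"}},"required":["targets"]}

```bash
mkdir -p pics; cat > h.py <<'E'
from station import sense, read_camera, finish_job
import numpy as np, cv2
def K(c):
    f=c["img"].shape[0]/2/np.tan(np.radians(c["vfov"])/2)
    return np.array([[f,0,c["cx"]],[0,f,c["cy"]],[0,0,1]])
def ray(c,px,z):
    R=np.array(c["R"]);t=np.array(c["t"])
    u=cv2.undistortPoints(np.array(px,float).reshape(-1,1,2),K(c),np.array(c["dist"],float))[:,0]
    d=np.c_[u,np.ones(len(u))]@R; o=-R.T@t
    return o+d*((np.array(z)-o[2])/d[:,2])[:,None]
def proj(c,X):
    return cv2.projectPoints(np.array(X,float).reshape(-1,3),cv2.Rodrigues(np.array(c["R"],float))[0],np.array(c["t"],float),K(c),np.array(c["dist"],float))[0][:,0]
def save(n,im): cv2.imwrite("pics/"+n,np.ascontiguousarray(im[:,:,::-1]))
E
python3 - <<'E'
from h import *
ims=[]
for n in("top","scene"):
    c=read_camera(n); save(n+"0.png",cv2.resize(c["img"],(800,600),interpolation=cv2.INTER_CUBIC)); R=np.array(c["R"]);print(n,c["vfov"],-R.T@np.array(c["t"]),R[2],c["dist"])
s=sense();print(s["t"],s["eef_pos"],s["orientation"],s["opening"])
E
```

```text
top 56.516586036677246 [0.44257559 0.00537299 1.10530421] [ 1.14840161e-01 -4.59994643e-04 -9.93383876e-01] [-0.06887968  0.          0.          0.          0.        ]
scene 51.59470721717396 [ 1.00700154 -0.64937673  0.87589125] [-0.40361222  0.57667798 -0.71030957] [-0.07717803  0.          0.          0.          0.        ]
0.1 [ 0.1576081  -0.52637535  0.21868966] [ 0.10243888 -0.10246577  0.70019308 -0.69909705] 1.0015163485243292
```

View pics/top0.png

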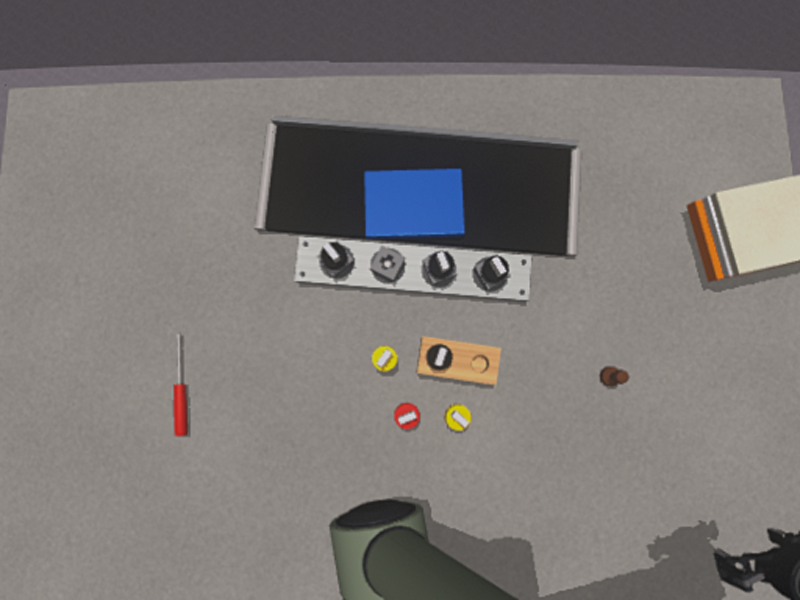

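View pics/scene0.png

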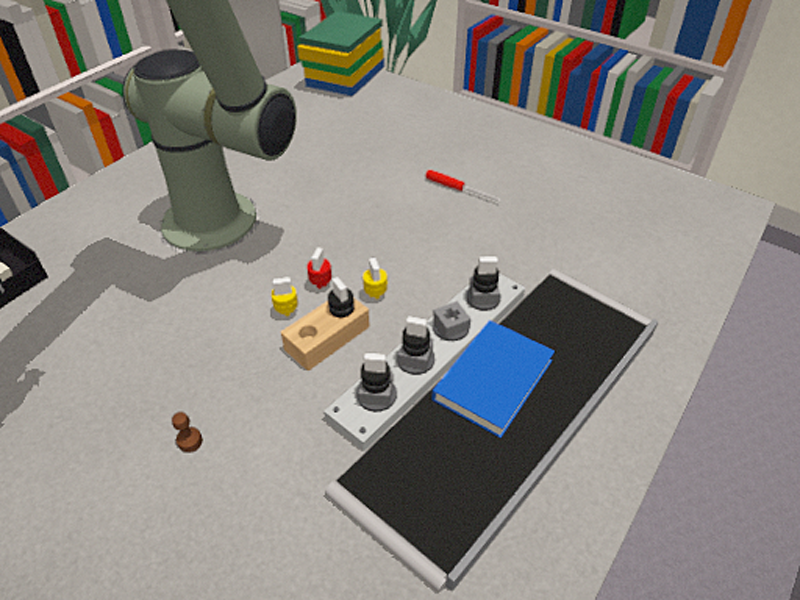

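The top picture (800 px scale) shows these candidates for the spare:
- black roller in the block at (438,357)
- yellow look-alikes at (385,359) and (459,418)
- red look-alike at (407,417)
- fitted black rollers at (336,258), (440,267) and (492,271)

By the description, the spare is the black roller in the block. The empty cup is at (388,264).

```bash
python3 - <<'E'
from h import *
c=read_camera("top"); im=c["img"]
save("crop1.png",cv2.resize(im[148:258,190:340],None,fx=5,fy=5,interpolation=cv2.INTER_CUBIC))
def f(p,z): return ray(c,[np.array(p)*.64-.18],z)[0].round(4)
print("spare top",f((441,354),.116),"cup",f((388,264),.066),"rail corners",[f(p,.03) for p in((299,237),(296,281),(529,300),(532,258))],
 "block",[f(p,.05) for p in((421,337),(418,376),(497,384),(501,347))])
E
```

```text
spare top [ 0.4612 -0.0746  0.116 ] cup [0.633  0.0174 0.066 ] rail corners [array([0.6964, 0.1926, 0.03  ]), array([0.6088, 0.1979, 0.03  ]), array([ 0.5647, -0.2557,  0.03  ]), array([ 0.6476, -0.2653,  0.03  ])] block [array([ 0.4951, -0.0429,  0.05  ]), array([ 0.422 , -0.0359,  0.05  ]), array([ 0.4046, -0.184 ,  0.05  ]), array([ 0.4738, -0.1939,  0.05  ])]
```

View pics/crop1.png

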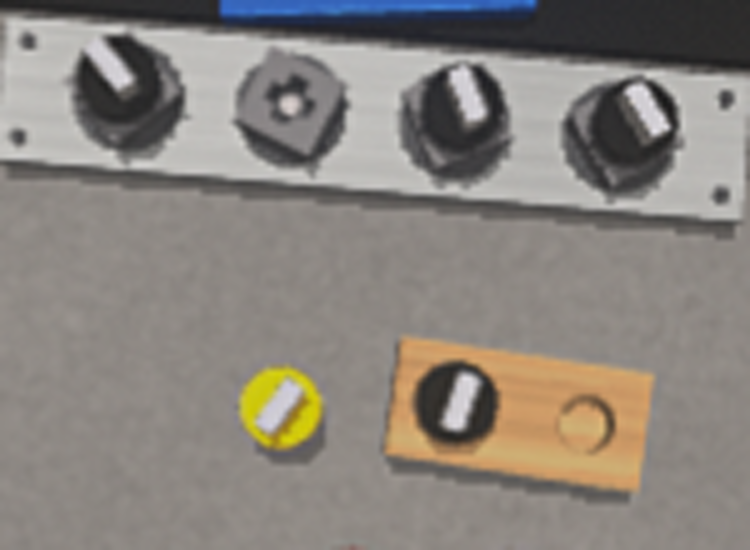

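```bash
cat > fit.py <<'E'
from h import *
from scipy.optimize import minimize
from scipy.ndimage import map_coordinates
g=np.arange(-.03,.0301,.0007); GX,GY=[a.ravel() for a in np.meshgrid(g,g)]
ax,ay=abs(GX),abs(GY); r=np.hypot(GX,GY)
cross=((ax<.0062)&(ay<.0147))|((ay<.0062)&(ax<.0147))
sq=(ax<.025)&(ay<.025)
CUP=(cross&(r>.0085),((ax<.024)&(ay<.024))&~((ax<.0075)&(ay<.016))&~((ay<.0075)&(ax<.016)))
bar=(ax<.016)&(ay<.006)
BAR=(bar,(ax<.018)&(ay<.008)&~bar)
def samp(c,p,m,z):
    x,y,a=p[0],p[1],p[2]; X=x+np.cos(a)*GX[m]-np.sin(a)*GY[m]; Y=y+np.sin(a)*GX[m]+np.cos(a)*GY[m]
    q=proj(c,np.c_[X,Y,np.full(X.size,z)])
    return map_coordinates(c["img"].astype(float).mean(2),[q[:,1],q[:,0]],order=1,mode='nearest')
def cupcost(c,p,z=.066):
    d=samp(c,p,CUP[0],z); f=samp(c,p,CUP[1],z); return d.mean()-f.mean()+f.std()*1.0
def barcost(c,p,z=.116):
    d=samp(c,p,BAR[0],z); f=samp(c,p,BAR[1],z); return f.mean()-d.mean()+d.std()*.7
def best(fun,x0,angs,z):
    rs=[minimize(lambda v:fun([x0[0]+v[0]/100,x0[1]+v[1]/100,a+v[2]/5],z),[0,0,0],method='Nelder-Mead',options=dict(initial_simplex=np.array([[-.2,-.2,-.2],[.5,-.2,0],[0,.5,0],[0,0,.5]]))) for a in angs]
    rs=[(q.fun,x0[0]+q.x[0]/100,x0[1]+q.x[1]/100,np.degrees(a+q.x[2]/5)) for q,a in zip(rs,angs)]
    return np.round(min(rs),4)
E
python3 - <<'E'
from fit import *
T=read_camera("top");S=read_camera("scene")
A=np.radians(np.arange(0,90,15));B=np.radians(np.arange(0,180,20))
for n,cs in(("T",[T]),("S",[S]),("TS",[T,S])):
    print(n,"cup",best(lambda p,z:sum(cupcost(c,p,z) for c in cs),(.633,.0174),A,.066),"bar",best(lambda p,z:sum(barcost(c,p,z) for c in cs),(.4612,-.0746),B,.116))
# overlay
print(proj(T,[[.45,-.08,.05]]))
E
```

```text
T cup [-3.96644e+01  6.36700e-01  1.91000e-02 -2.77412e+01] bar [-7.239330e+01  4.572000e-01 -7.350000e-02  1.596636e+02]
S cup [-3.64899e+01  6.37400e-01  2.10000e-02  6.30669e+01] bar [-3.697510e+01  4.576000e-01 -7.340000e-02  1.584426e+02]
TS cup [-7.16555e+01  6.37100e-01  1.99000e-02 -2.74338e+01] bar [-1.090689e+02  4.569000e-01 -7.360000e-02 -2.091880e+01]
[[282.16421992 230.62937749]]
```

```bash
python3 - <<'E'
from h import *
from scipy.spatial.transform import Rotation as Ro
s=sense();q=s["orientation"];R=Ro.from_quat([q[1],q[2],q[3],q[0]])
M=R.as_matrix();print(M.round(3),s["t"],s["ft_force"])
for yaw in(69.4,249.4):
    z=np.array([np.cos(np.radians(yaw)),np.sin(np.radians(yaw)),0]);y=np.array([0,0,-1.]);x=np.cross(y,z)
    D=Ro.from_matrix(np.c_[x,y,z])*R.inv();print(yaw,np.degrees(D.as_rotvec()))
c=read_camera("top");print(ray(c,[np.array((385,359))*.64-.18],.05))
E
```

```text
[[-0.958 -0.     0.287]
 [-0.287  0.001 -0.958]
 [-0.    -1.    -0.001]] 0.25 [-0.48972536 -0.11789893 -0.2930102 ]
69.4 [-1.08640793e-02 -6.37007861e-02  1.42738231e+02]
249.4 [-4.93243114e-02  8.41219184e-03 -3.72617558e+01]
[[0.45468379 0.0256538  0.05      ]]
```

Emit:
carry_out([
  {"gripper":0,"x":1.5,"y":2.2,"z":0,"az":0},
  {"gripper":0,"x":2,"y":3,"z":0,"az":0},
  {"gripper":0,"x":2,"y":3,"z":0,"az":0},
  {"gripper":0,"x":2,"y":3,"z":0,"az":0},
  {"gripper":0,"x":2,"y":3,"z":0,"az":0},
  {"gripper":0,"x":2,"y":3,"z":0,"az":0},
])

```text
schema error: expected keys gripper, x, y, z, ax, ay, az
```

```bash
python3 -c "
from h import *
s=sense();print(s['t'],s['eef_pos'],s['qpos'])"
```

```text
0.3 [ 0.15768376 -0.52673231  0.21911458] [-1.41419604e+00  3.26465512e-01 -1.92919707e-01  1.05196802e+00
  1.43069594e-05  1.43659030e+00]
```

Emit:
carry_out([
  {"gripper":0,"x":1.5,"y":2.2,"z":0,"ax":0,"ay":0,"az":0},
  {"gripper":0,"x":2,"y":3,"z":0,"ax":0,"ay":0,"az":0},
  {"gripper":0,"x":2,"y":3,"z":0,"ax":0,"ay":0,"az":0},
  {"gripper":0,"x":2,"y":3,"z":0,"ax":0,"ay":0,"az":0},
  {"gripper":0,"x":2,"y":3,"z":0,"ax":0,"ay":0,"az":0},
  {"gripper":0,"x":2,"y":3,"z":0,"ax":0,"ay":0,"az":0},
])

```text
t: 0.8
eef_pos: [0.2733, -0.3534, 0.2194]
orientation: [-0.102, 0.102, -0.7, 0.7]
ft_force: [1.4, -0.2, -0.9]
opening: 0.505
```

```bash
python3 -c "
from h import *
s=sense();print(s['t'],s['eef_pos'],s['qpos'],s['opening'])"
```

```text
0.8 [ 0.27327716 -0.35344437  0.2194117 ] [-1.07823663e+00  1.34696330e-01 -4.43717534e-01  9.92146806e-01
  1.70028783e-04  1.77324275e+00] 0.5047032665528006
```

Emit:
carry_out([
  {"gripper":0,"x":1.5,"y":2.3,"z":0,"ax":0,"ay":0,"az":7},
  {"gripper":0,"x":1.5,"y":2.3,"z":0,"ax":0,"ay":0,"az":7},
  {"gripper":0,"x":1.5,"y":2.3,"z":0,"ax":0,"ay":0,"az":7},
  {"gripper":0,"x":1.5,"y":2.3,"z":0,"ax":0,"ay":0,"az":7},
  {"gripper":0,"x":1.5,"y":2.3,"z":0,"ax":0,"ay":0,"az":7},
  {"gripper":0,"x":1.5,"y":2.3,"z":0,"ax":0,"ay":0,"az":7},
  {"gripper":0,"x":1.5,"y":2.3,"z":0,"ax":0,"ay":0,"az":7},
  {"gripper":0,"x":1.5,"y":2.3,"z":0,"ax":0,"ay":0,"az":7},
  {"gripper":0,"x":1.5,"y":2.3,"z":0,"ax":0,"ay":0,"az":7},
  {"gripper":0,"x":1.5,"y":2.3,"z":0,"ax":0,"ay":0,"az":7},
  {"gripper":0,"x":1.5,"y":2.3,"z":0,"ax":0,"ay":0,"az":7},
  {"gripper":0,"x":1.5,"y":2.3,"z":0,"ax":0,"ay":0,"az":7},
])

```text
t: 1.8
eef_pos: [0.4533, -0.0776, 0.2195]
orientation: [0.546, -0.546, 0.45, -0.45]
ft_force: [0.2, -0.4, -0.6]
opening: 0.5
```

Emit:
carry_out([
  {"gripper":0,"x":0,"y":0,"z":0,"ax":0,"ay":0,"az":7},
  {"gripper":0,"x":0,"y":0,"z":0,"ax":0,"ay":0,"az":7},
  {"gripper":0,"x":0,"y":0,"z":0,"ax":0,"ay":0,"az":7},
  {"gripper":0,"x":0,"y":0,"z":0,"ax":0,"ay":0,"az":7},
  {"gripper":0,"x":0,"y":0,"z":-1,"ax":0,"ay":0,"az":7},
  {"gripper":0,"x":0,"y":0,"z":-1,"ax":0,"ay":0,"az":7},
  {"gripper":0,"x":0,"y":0,"z":-1,"ax":0,"ay":0,"az":7},
  {"gripper":0,"x":0,"y":0,"z":-1,"ax":0,"ay":0,"az":7},
  {"gripper":0,"x":0,"y":0,"z":0,"ax":0,"ay":0,"az":2.7},
  {"gripper":0,"x":0,"y":0,"z":0,"ax":0,"ay":0,"az":0},
])

```text
t: 2.63
eef_pos: [0.4521, -0.0787, 0.1788]
orientation: [0.696, -0.696, 0.127, -0.126]
ft_force: [0.0, 0.1, 0.4]
opening: 0.495
```

```bash
cat > st.py <<'E'
from h import *
def st():
    s=sense();w,x,y,z=s["orientation"]
    from scipy.spatial.transform import Rotation as Ro
    M=Ro.from_quat([x,y,z,w]).as_matrix()
    print("t",round(s["t"],2),"pos",np.round(s["eef_pos"],4),"zyaw",np.degrees(np.arctan2(M[1,2],M[0,2])).round(2),"down",M[:,1].round(4),"F",np.round(s["ft_force"],1),"open",round(s["opening"]*85,1),"q6",round(s["qpos"][5],2))
    return s,M
E
python3 -c "
from st import *
st()
S=read_camera('scene');p=proj(S,[[.457,-.0735,.11]])[0].astype(int);print(p)
save('look1.png',cv2.resize(S['img'][p[1]-70:p[1]+50,p[0]-80:p[0]+80],None,fx=5,fy=5,interpolation=cv2.INTER_CUBIC))"
```

```text
t 2.63 pos [ 0.4521 -0.0787  0.1788] zyaw 69.4 down [-1.4e-03  4.0e-04 -1.0e+00] F [0.  0.1 0.4] open 42.1 q6 0.03
[216 182]
```

View pics/look1.png

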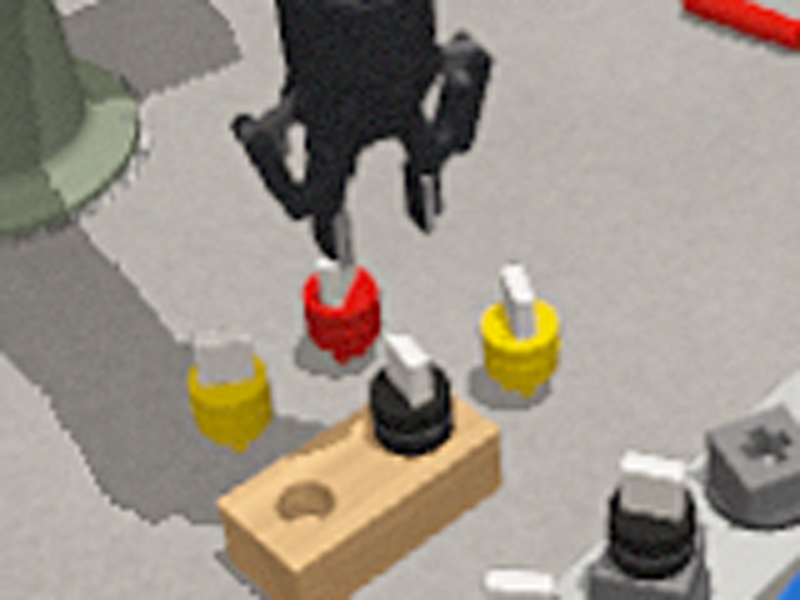

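The crop shows the black spare in the block at (410,410), with the jaws open above it. The red and yellow look-alikes stand clear on either side. I'll descend onto the bar.

Emit:
carry_out([
  {"gripper":0,"x":0.5,"y":0.5,"z":0,"ax":0,"ay":0,"az":0},
  {"gripper":0,"x":0,"y":0,"z":-1.5,"ax":0,"ay":0,"az":0},
  {"gripper":0,"x":0,"y":0,"z":-1.5,"ax":0,"ay":0,"az":0},
  {"gripper":0,"x":0,"y":0,"z":-1.5,"ax":0,"ay":0,"az":0},
  {"gripper":0,"x":0,"y":0,"z":-1.2,"ax":0,"ay":0,"az":0},
  {"gripper":0,"x":0,"y":0,"z":-0.9,"ax":0,"ay":0,"az":0},
  {"gripper":0,"x":0,"y":0,"z":0,"ax":0,"ay":0,"az":0},
])

```text
t: 3.27
eef_pos: [0.457, -0.0734, 0.1121]
orientation: [0.696, -0.695, 0.128, -0.126]
ft_force: [1.2, -0.5, 0.7]
opening: 0.496
```

Emit:
carry_out([
  {"gripper":1,"x":0,"y":0,"z":0,"ax":0,"ay":0,"az":0},
  {"gripper":1,"x":0,"y":0,"z":0,"ax":0,"ay":0,"az":0},
  {"gripper":1,"x":0,"y":0,"z":0,"ax":0,"ay":0,"az":0},
  {"gripper":1,"x":0,"y":0,"z":0,"ax":0,"ay":0,"az":0},
  {"gripper":1,"x":0,"y":0,"z":0,"ax":0,"ay":0,"az":0},
  {"gripper":1,"x":0,"y":0,"z":0,"ax":0,"ay":0,"az":0},
], newtons=70)

```text
t: 3.77
eef_pos: [0.4579, -0.074, 0.1138]
orientation: [-0.696, 0.696, -0.126, 0.127]
ft_force: [-0.6, -0.2, -0.6]
opening: 0.002
```

```bash
python3 -c "
from st import *
st()"
```

```text
t 3.77 pos [ 0.4579 -0.074   0.1138] zyaw 69.36 down [ 7.e-04 -2.e-04 -1.e+00] F [-0.6 -0.2 -0.6] open 0.2 q6 0.04
```

Jaws shut on nothing (opening 0.2 mm), so I'll look.

```bash
python3 -c "
from st import *
S=read_camera('scene');p=proj(S,[[.457,-.0735,.11]])[0].astype(int)
a=cv2.resize(S['img'][p[1]-45:p[1]+35,p[0]-33:p[0]+33],None,fx=6,fy=6,interpolation=cv2.INTER_CUBIC)
T=read_camera('top');p=proj(T,[[.457,-.0735,.11]])[0].astype(int)
b=cv2.resize(T['img'][p[1]-40:p[1]+40,p[0]-33:p[0]+33],None,fx=6,fy=6,interpolation=cv2.INTER_CUBIC)
save('look2.png',np.hstack([a,b]))"
```

```text
(no output)
```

View pics/look2.png

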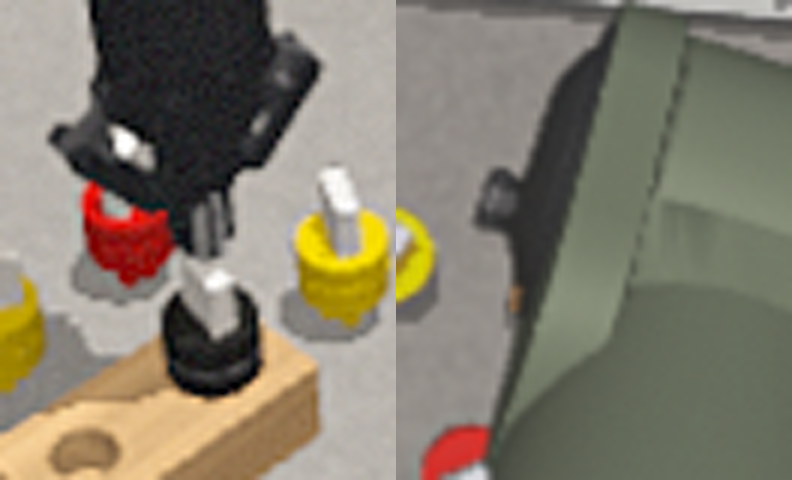

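```bash
python3 -c "
from st import *
S=read_camera('scene')
for z in (.15,.154,.16,.17,.18,.19): print('exp',proj(S,[[.4521,-.0787,z]])[0].round(1),'ray',ray(S,[(212,161)],z)[0].round(3))
p=proj(S,[[.457,-.0735,.11]])[0].astype(int)
q=(p[0]-33+210/6,p[1]-45+250/6);print(q)
for z in (.08,.088,.1,.113,.12,.13): print('exp',proj(S,[[.458,-.074,z]])[0].round(1),'ray',ray(S,[q],z)[0].round(3))
print(sense()['qpos'])
"
```

```text
exp [212.8 172. ] ray [ 0.421 -0.046  0.15 ]
exp [212.6 170.9] ray [ 0.425 -0.049  0.154]
exp [212.5 169.2] ray [ 0.429 -0.054  0.16 ]
exp [212.2 166.4] ray [ 0.438 -0.062  0.17 ]
exp [211.9 163.6] ray [ 0.446 -0.07   0.18 ]
exp [211.6 160.7] ray [ 0.454 -0.079  0.19 ]
(np.float64(218.0), np.float64(178.66666666666666))
exp [217.4 190.1] ray [ 0.429 -0.037  0.08 ]
exp [217.2 188.1] ray [ 0.435 -0.043  0.088]
exp [216.9 185.1] ray [ 0.444 -0.052  0.1  ]
exp [216.6 181.7] ray [ 0.453 -0.062  0.113]
exp [216.4 179.9] ray [ 0.459 -0.068  0.12 ]
exp [216.1 177.3] ray [ 0.466 -0.075  0.13 ]
[-3.19575084e-01  2.76536620e-01 -5.64598039e-01  7.29429525e-01
  7.88627841e-06  4.07111023e-02]
```

```bash
python3 -c "
from st import *
T=read_camera('top');im=cv2.imread('pics/top0.png')[:,:,::-1]
P=lambda X:((proj(T,X)+.5)/.64-.5)
c=np.array([.158,-.527,.219]);z=np.array([.287,-.958,0])
crop=cv2.resize(im[480:600,640:800],None,fx=5,fy=5,interpolation=cv2.INTER_CUBIC).copy()
for s in(-1,1):
  for dz,col in((-.012,(255,0,0)),(.018,(0,255,0)),(.0,(255,255,0))):
    q=P([c+s*.0425*z+[0,0,dz]])[0];print(s,dz,q.round(1));u=((q-[640,480])*5).astype(int);cv2.circle(crop,(int(u[0]),int(u[1])),4,col,-1)
save('look3.png',crop)"
```

```text
-1 -0.012 [706.3 545.3]
-1 0.018 [716.6 551.2]
-1 0.0 [710.3 547.7]
1 -0.012 [753.5 527.2]
1 0.018 [765.2 532.4]
1 0.0 [758.1 529.3]
```

View pics/look3.png

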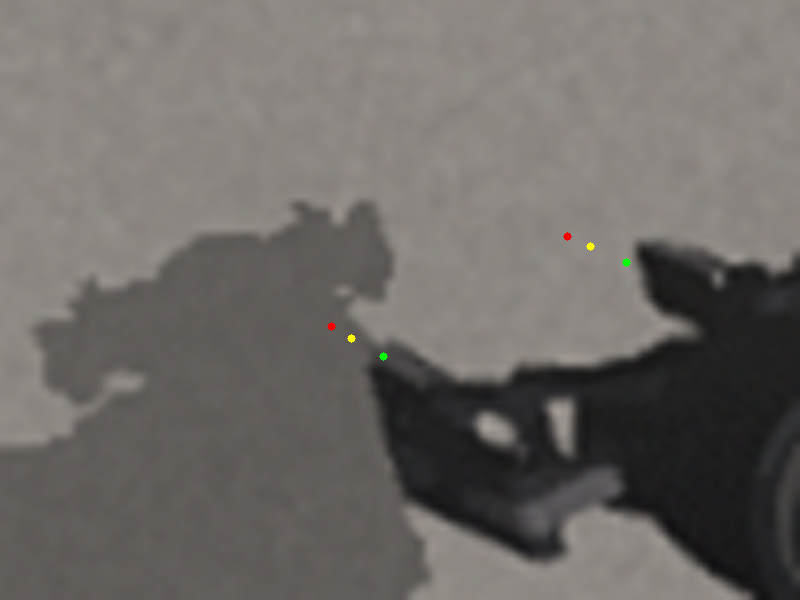

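Overlay: my projected tip points (red and yellow) sit about 30 mm beyond the real fingertips. Both cameras say the tips are about 30-35 mm higher than the stated tool geometry, with no sideways offset. The jaws therefore shut just above the bar. I'll rise, open part way and go about 30 mm lower while watching the force.

Emit:
carry_out([
  {"gripper":0.3,"x":0,"y":0,"z":1.5,"ax":0,"ay":0,"az":0},
  {"gripper":0.3,"x":0,"y":0,"z":0,"ax":0,"ay":0,"az":0},
  {"gripper":0.3,"x":0,"y":0,"z":0,"ax":0,"ay":0,"az":0},
  {"gripper":0.3,"x":0,"y":0,"z":-1,"ax":0,"ay":0,"az":0},
  {"gripper":0.3,"x":0,"y":0,"z":-1,"ax":0,"ay":0,"az":0},
  {"gripper":0.3,"x":0,"y":0,"z":-0.8,"ax":0,"ay":0,"az":0},
  {"gripper":0.3,"x":0,"y":0,"z":-0.6,"ax":0,"ay":0,"az":0},
  {"gripper":0.3,"x":0,"y":0,"z":0,"ax":0,"ay":0,"az":0},
])

```text
t: 4.63
eef_pos: [0.4565, -0.0736, 0.0929]
orientation: [0.696, -0.696, 0.128, -0.126]
ft_force: [-0.1, 0.1, 0.1]
opening: 0.346
```

Emit:
carry_out([
  {"gripper":0.3,"x":0,"y":0,"z":-0.5,"ax":0,"ay":0,"az":0},
  {"gripper":0.3,"x":0,"y":0,"z":-0.5,"ax":0,"ay":0,"az":0},
  {"gripper":0.3,"x":0,"y":0,"z":0,"ax":0,"ay":0,"az":0},
])

```text
t: 4.88
eef_pos: [0.4573, -0.0738, 0.0837]
orientation: [0.696, -0.696, 0.127, -0.126]
ft_force: [0.4, 0.1, 0.8]
opening: 0.347
```

```bash
python3 -c "
from st import *
st()
S=read_camera('scene');p=proj(S,[[.457,-.0735,.11]])[0].astype(int)
save('look4.png',cv2.resize(S['img'][p[1]-45:p[1]+35,p[0]-40:p[0]+40],None,fx=7,fy=7,interpolation=cv2.INTER_CUBIC))"
```

```text
t 4.88 pos [ 0.4573 -0.0738  0.0837] zyaw 69.36 down [-8.e-04  3.e-04 -1.e+00] F [0.4 0.1 0.8] open 29.5 q6 0.04
```

View pics/look4.png

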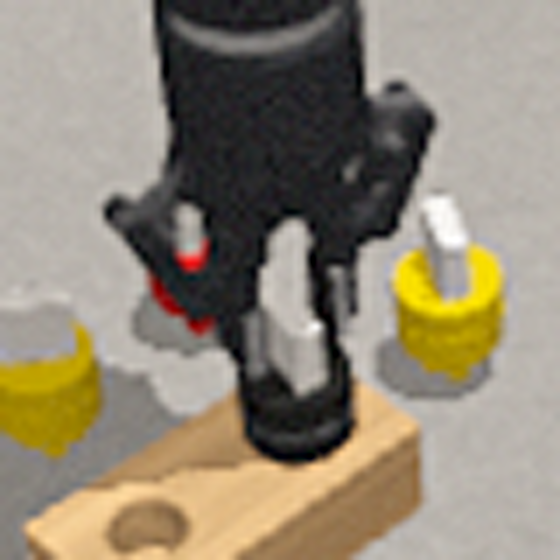

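The bar (290,340) now stands between the pads (250,340 and 343,300). I'll close.

Emit:
carry_out([
  {"gripper":1,"x":0,"y":0,"z":0,"ax":0,"ay":0,"az":0},
  {"gripper":1,"x":0,"y":0,"z":0,"ax":0,"ay":0,"az":0},
  {"gripper":1,"x":0,"y":0,"z":0,"ax":0,"ay":0,"az":0},
  {"gripper":1,"x":0,"y":0,"z":0,"ax":0,"ay":0,"az":0},
  {"gripper":1,"x":0,"y":0,"z":0,"ax":0,"ay":0,"az":0},
], newtons=80)

```text
t: 5.35
eef_pos: [0.4581, -0.074, 0.0848]
orientation: [0.696, -0.696, 0.126, -0.127]
ft_force: [-1.0, 1.7, 3.6]
opening: 0.12
```

```bash
python3 -c "
from st import *
st()"
```

```text
t 5.35 pos [ 0.4581 -0.074   0.0848] zyaw 69.36 down [ 9.e-04 -1.e-04 -1.e+00] F [-1.   1.7  3.6] open 10.2 q6 0.04
```

Emit:
carry_out([
  {"gripper":1,"x":0,"y":0,"z":0.5,"ax":0,"ay":0,"az":0},
  {"gripper":1,"x":0,"y":0,"z":1.5,"ax":0,"ay":0,"az":0},
  {"gripper":1,"x":0,"y":0,"z":2,"ax":0,"ay":0,"az":0},
  {"gripper":1,"x":0,"y":0,"z":2,"ax":0,"ay":0,"az":0},
  {"gripper":1,"x":1,"y":0.5,"z":0,"ax":0,"ay":0,"az":-1.7},
  {"gripper":1,"x":2,"y":1,"z":0,"ax":0,"ay":0,"az":-1.7},
  {"gripper":1,"x":2.5,"y":1.4,"z":0,"ax":0,"ay":0,"az":-1.7},
  {"gripper":1,"x":3,"y":1.6,"z":0,"ax":0,"ay":0,"az":-1.8},
  {"gripper":1,"x":3,"y":1.6,"z":0,"ax":0,"ay":0,"az":0},
  {"gripper":1,"x":3,"y":1.6,"z":0,"ax":0,"ay":0,"az":0},
  {"gripper":1,"x":2,"y":1,"z":0,"ax":0,"ay":0,"az":0},
  {"gripper":1,"x":1.4,"y":0.7,"z":0,"ax":0,"ay":0,"az":0},
])

```text
t: 6.35
eef_pos: [0.6385, 0.0214, 0.144]
orientation: [0.687, -0.687, 0.168, -0.168]
ft_force: [-0.9, -0.3, -1.7]
opening: 0.121
```

Emit:
carry_out([
  {"gripper":1,"x":0,"y":0,"z":0,"ax":0,"ay":0,"az":0},
  {"gripper":1,"x":0,"y":0,"z":0,"ax":0,"ay":0,"az":0},
])

```text
t: 6.52
eef_pos: [0.6363, 0.0204, 0.1437]
orientation: [-0.687, 0.687, -0.169, 0.167]
ft_force: [-0.5, 0.0, -1.1]
opening: 0.124
```

```bash
python3 -c "
from st import *
s,M=st()
S=read_camera('scene');p=proj(S,[[.637,.02,.09]])[0].astype(int)
c0=p-[30,40]
a=cv2.resize(S['img'][c0[1]:c0[1]+80,c0[0]:c0[0]+62],None,fx=6.5,fy=6.5,interpolation=cv2.INTER_CUBIC)
T=read_camera('top');p=proj(T,[[.637,.02,.09]])[0].astype(int);c1=p-[30,40]
b=cv2.resize(T['img'][c1[1]:c1[1]+80,c1[0]:c1[0]+60],None,fx=6.5,fy=6.5,interpolation=cv2.INTER_CUBIC)
print(c0,c1)
save('look5.png',np.hstack([a,b]))"
```

```text
t 6.52 pos [0.6363 0.0204 0.1437] zyaw 62.51 down [-1.6e-03 -2.0e-04 -1.0e+00] F [-0.5  0.  -1.1] open 10.5 q6 0.4
[259 154] [217 125]
```

View pics/look5.png

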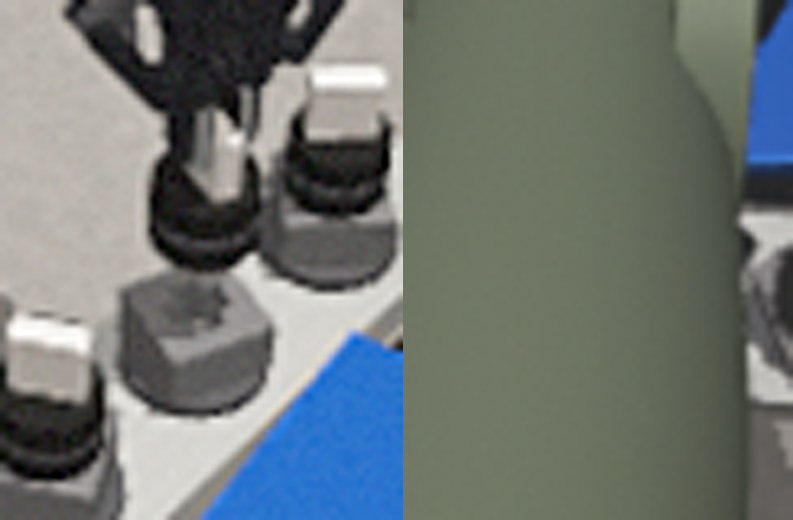

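```bash
python3 -c "
from st import *
from scipy.optimize import least_squares
S=read_camera('scene')
th=np.linspace(0,2*np.pi,200)
def ext(x,y,z0):
    q=np.vstack([proj(S,np.c_[x+.024*np.cos(th),y+.024*np.sin(th),0*th+z]) for z in(z0,z0+.034)])
    return q[:,0].min(),q[:,0].max(),q[:,1].max()
g=S['img'].astype(int).sum(2)
print(g[180:200,289:292].mean(1)); print(g[184:190,278:304].mean(0).round())
for z0 in(.107,.109,.111): print(z0,np.round(ext(.637,.020,z0),2),proj(S,[[.637,.020,z0],[.638,.02,z0],[.637,.021,z0],[.637,.02,z0+.001]]).round(2).tolist())
"
```

```text
[417.66666667 439.66666667 421.         375.33333333 261.33333333
 163.66666667 128.          84.66666667  79.          61.
  62.66666667 214.33333333 158.33333333  73.33333333  69.66666667
 152.33333333 332.         336.         270.         243.33333333]
[548. 562. 485. 253.  68.  79.  91.  83.  75.  91.  88.  86. 119. 184.
 186. 147. 126. 118. 124. 117. 177. 255. 237. 184. 274. 330.]
0.107 [280.74 299.31 196.74] [[289.55, 190.37], [289.86, 190.53], [289.75, 190.16], [289.57, 190.12]]
0.109 [280.77 299.36 196.22] [[289.59, 189.86], [289.9, 190.01], [289.79, 189.64], [289.62, 189.6]]
0.111 [280.8  299.42 195.71] [[289.64, 189.34], [289.95, 189.49], [289.83, 189.13], [289.66, 189.08]]
```

```bash
python3 -c "
from st import *
S=read_camera('scene');im=cv2.resize(cv2.imread('pics/scene0.png'),(512,384),interpolation=cv2.INTER_AREA).astype(int).sum(2)
th=np.linspace(0,2*np.pi,200)
def ext(x,y,z0):
    q=np.vstack([proj(S,np.c_[x+.024*np.cos(th),y+.024*np.sin(th),0*th+z]) for z in(z0,z0+.034)])
    return np.round([q[:,0].min(),q[:,0].max(),q[:,1].max()],2)
e=ext(.457,-.0735,.05);print(e);c=int((e[0]+e[1])/2);r=int(e[2])
print('col',c,'rows from',r-6,im[r-6:r+5,c-1:c+2].mean(1).round())
for nm,x in(('L',int(e[0])),('R',int(e[1]))): print(nm,x-3,im[r-9:r-5,x-3:x+5].mean(0).round())
"
```

```text
[208.6  226.35 203.36]
col 217 rows from 197 [ 59.  75. 171. 127.  42.  47. 304. 503. 544. 549. 557.]
L 205 [555. 566. 577. 544. 423. 231.  81.  72.]
R 223 [ 97.  64.  96. 278. 483. 546. 530. 530.]
```

```bash
python3 -c "
from st import *
P=[];F=[]
for i in range(8):
    read_camera('top');s=sense();P.append(s['eef_pos']);F.append(s['ft_force'])
print(np.mean(P,0),np.std(P,0),np.mean(F,0));st()"
```

```text
[0.63632261 0.01970794 0.14462155] [2.82529836e-04 1.50995153e-04 6.45903780e-05] [ 0.06465408 -0.39247901 -0.9865588 ]
t 7.12 pos [0.6366 0.0199 0.1445] zyaw 62.45 down [ 2.e-04 -0.e+00 -1.e+00] F [-0.1 -0.3 -1.1] open 10.4 q6 0.4
```

Emit:
carry_out([
  {"gripper":1,"x":0.15,"y":0,"z":0,"ax":0,"ay":0,"az":0},
  {"gripper":1,"x":0,"y":0,"z":-1,"ax":0,"ay":0,"az":0},
  {"gripper":1,"x":0,"y":0,"z":-0.8,"ax":0,"ay":0,"az":0},
  {"gripper":1,"x":0,"y":0,"z":-0.3,"ax":0,"ay":0,"az":0},
  {"gripper":1,"x":0,"y":0,"z":-0.2,"ax":0,"ay":0,"az":0},
  {"gripper":1,"x":0,"y":0,"z":-0.2,"ax":0,"ay":0,"az":0},
  {"gripper":1,"x":0,"y":0,"z":0,"ax":0,"ay":0,"az":0},
])

```text
t: 7.7
eef_pos: [0.6379, 0.0201, 0.1188]
orientation: [-0.687, 0.687, -0.169, 0.168]
ft_force: [-1.0, -0.2, -1.0]
opening: 0.119
```

Emit:
carry_out([
  {"gripper":1,"x":0,"y":0,"z":-0.15,"ax":0,"ay":0,"az":0},
  {"gripper":1,"x":0,"y":0,"z":-0.15,"ax":0,"ay":0,"az":0},
  {"gripper":1,"x":0,"y":0,"z":0,"ax":0,"ay":0,"az":0},
])

```text
t: 7.95
eef_pos: [0.6382, 0.0201, 0.1163]
orientation: [0.687, -0.687, 0.168, -0.168]
ft_force: [0.1, -0.2, -1.8]
opening: 0.119
```

```bash
python3 -c "
from st import *
st()"
```

```text
t 7.95 pos [0.6382 0.0201 0.1163] zyaw 62.46 down [-1.e-04  0.e+00 -1.e+00] F [ 0.1 -0.2 -1.8] open 10.1 q6 0.4
```

Emit:
carry_out([
  {"gripper":1,"x":0,"y":0,"z":-0.2,"ax":0,"ay":0,"az":0},
  {"gripper":1,"x":0,"y":0,"z":-0.2,"ax":0,"ay":0,"az":0},
  {"gripper":1,"x":0,"y":0,"z":-0.2,"ax":0,"ay":0,"az":0},
  {"gripper":1,"x":0,"y":0,"z":0,"ax":0,"ay":0,"az":0},
])

```text
t: 8.28
eef_pos: [0.6379, 0.0201, 0.1098]
orientation: [-0.687, 0.687, -0.169, 0.168]
ft_force: [-0.4, -1.1, -1.5]
opening: 0.121
```

Emit:
carry_out([
  {"gripper":1,"x":0,"y":0,"z":-0.15,"ax":0,"ay":0,"az":0},
  {"gripper":1,"x":0,"y":0,"z":-0.15,"ax":0,"ay":0,"az":0},
  {"gripper":1,"x":0,"y":0,"z":-0.15,"ax":0,"ay":0,"az":0},
  {"gripper":1,"x":0,"y":0,"z":0,"ax":0,"ay":0,"az":0},
])

```text
t: 8.62
eef_pos: [0.6384, 0.0201, 0.1061]
orientation: [0.687, -0.687, 0.168, -0.168]
ft_force: [-1.2, -0.2, 3.2]
opening: 0.121
```

```bash
python3 -c "
from st import *
st()"
```

```text
t 8.62 pos [0.6384 0.0201 0.1061] zyaw 62.46 down [ 4.e-04 -1.e-04 -1.e+00] F [-1.2 -0.2  3.2] open 10.2 q6 0.4
```

Spring contact came right where expected, about 6 mm above home. I'll push on.

Emit:
carry_out([
  {"gripper":1,"x":0,"y":0,"z":-0.15,"ax":0,"ay":0,"az":0},
  {"gripper":1,"x":0,"y":0,"z":-0.15,"ax":0,"ay":0,"az":0},
  {"gripper":1,"x":0,"y":0,"z":-0.15,"ax":0,"ay":0,"az":0},
  {"gripper":1,"x":0,"y":0,"z":0,"ax":0,"ay":0,"az":0},
], newtons=100)

```text
t: 8.95
eef_pos: [0.6385, 0.02, 0.1018]
orientation: [0.687, -0.687, 0.168, -0.169]
ft_force: [-1.7, 0.8, 6.4]
opening: 0.114
```

Emit:
carry_out([
  {"gripper":1,"x":0,"y":0,"z":-0.1,"ax":0,"ay":0,"az":0},
  {"gripper":1,"x":0,"y":0,"z":0,"ax":0,"ay":0,"az":0},
])

```text
t: 9.12
eef_pos: [0.6385, 0.02, 0.101]
orientation: [0.687, -0.687, 0.168, -0.169]
ft_force: [-1.8, 1.2, 6.8]
opening: 0.116
```

```bash
python3 -c "
from st import *
st()"
```

```text
t 9.12 pos [0.6385 0.02   0.101 ] zyaw 62.46 down [ 9.e-04 -1.e-04 -1.e+00] F [-1.8  1.2  6.8] open 9.9 q6 0.4
```

Emit:
carry_out([
  {"gripper":1,"x":0,"y":0,"z":-0.05,"ax":0,"ay":0,"az":0},
  {"gripper":1,"x":0,"y":0,"z":-0.05,"ax":0,"ay":0,"az":0},
  {"gripper":1,"x":0,"y":0,"z":0,"ax":0,"ay":0,"az":0},
])

```text
t: 9.37
eef_pos: [0.6386, 0.0201, 0.1009]
orientation: [0.687, -0.687, 0.168, -0.169]
ft_force: [-3.5, 1.3, 10.8]
opening: 0.114
```

Emit:
carry_out([
  {"gripper":1,"x":0,"y":0,"z":-0.05,"ax":0,"ay":0,"az":0},
  {"gripper":1,"x":0,"y":0,"z":0,"ax":0,"ay":0,"az":0},
])

```text
t: 9.53
eef_pos: [0.6386, 0.0201, 0.1009]
orientation: [0.687, -0.687, 0.168, -0.169]
ft_force: [-4.6, 1.0, 14.1]
opening: 0.117
```

Emit:
carry_out([
  {"gripper":1,"x":-0.05,"y":0,"z":-0.05,"ax":0,"ay":0,"az":0},
  {"gripper":1,"x":0,"y":0,"z":-0.05,"ax":0,"ay":0,"az":0},
  {"gripper":1,"x":0,"y":0,"z":0,"ax":0,"ay":0,"az":0},
  {"gripper":1,"x":0,"y":0,"z":0,"ax":0,"ay":0,"az":0},
])

```text
t: 9.87
eef_pos: [0.6386, 0.0201, 0.1009]
orientation: [0.687, -0.687, 0.167, -0.169]
ft_force: [-5.7, 0.4, 18.3]
opening: 0.116
```

```bash
python3 -c "
from st import *
st()
S=read_camera('scene');p=proj(S,[[.637,.02,.09]])[0].astype(int)
save('look6.png',cv2.resize(S['img'][p[1]-45:p[1]+45,p[0]-60:p[0]+60],None,fx=6.5,fy=6.5,interpolation=cv2.INTER_CUBIC))
for i in range(4): read_camera('top')
st()"
```

```text
t 9.87 pos [0.6386 0.0201 0.1009] zyaw 62.47 down [ 3.e-03 -3.e-04 -1.e+00] F [-5.7  0.4 18.3] open 9.9 q6 0.4
t 10.12 pos [0.6386 0.0201 0.1009] zyaw 62.47 down [ 3.e-03 -3.e-04 -1.e+00] F [-4.7  0.9 18. ] open 9.6 q6 0.4
```

View pics/look6.png

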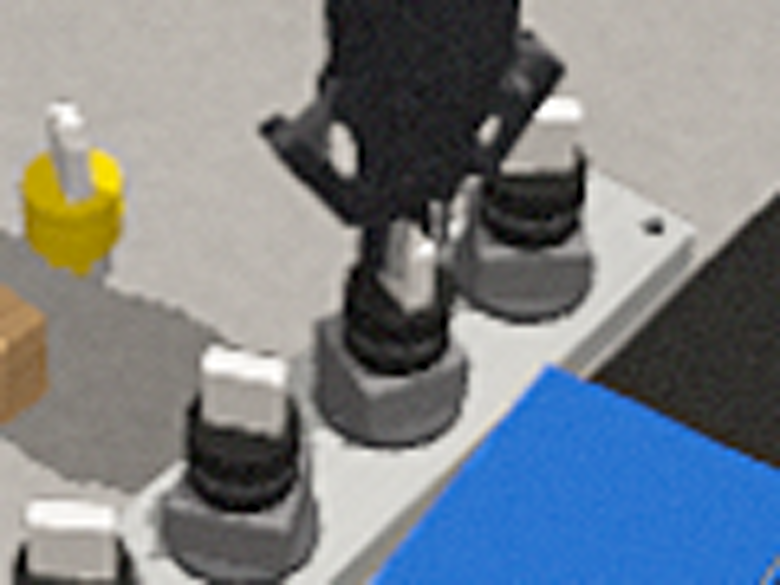

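The spare's drum (398,330) sits on its cup just like the fitted neighbours, with the gripper still holding the bar. The force is steady at about 18 N, so I'm handing in.

```bash
python3 -c "
from h import *
print(finish_job())"
```

```text
the job is handed in; nothing more can be done
None
```

The spare roller is in the empty cup, pushed fully home. I handed the job in at about t = 10 s with the gripper still closed on the roller and pressing down.

**Last checks:**
- **Spring:** the pin started to push back about 6 mm above home, as described.
- **Stop:** the roller then met a hard stop, with TCP z steady at 0.1009 m.
- **Press and grip:** the push held at about 18 N, and the jaws stayed on the bar, reading 9.9 to 9.6 mm.
- **Final picture:** the drum sits on its cup like the fitted rollers. The other rollers, the book and the yellow look-alike in view look undisturbed.

**What disagreed or failed:**
- **First grasp:** it shut on nothing, just above the bar. Both cameras showed the fingertips about 30–35 mm higher than the stated tool geometry, so I went about 30 mm lower and gripped the bar on the second try.
- **Jaw reading:** the jaws read about 10 mm on the 12 mm bar.
- **Sideways force:** about 5 N remained along x at the end, and a 0.5 mm correction did not remove it.

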